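Tip a counting chamber out of its drawer

TASK

Pull the top drawer of the small grey cabinet fully out to its stop, then press the free end of the green-banded glass counting chamber down into the finger well of its nest so that its banded end tips up and stays up. Lift it out and lay it flat, face up, squarely and centrally across both white rests in the blue moist box, setting it down gently. Leave the drawer open, the red-banded chamber flat in its nest and the two vials standing.

Things in the scene. Friction and masses are not known exactly. Their poses are not given: they have to be found in the camera images.
- drawer (a joint): How far the top drawer is pulled out, m: 0 shut, 0.165 at its stop. It slides towards the robot along -x of handle, needs about 2 N, has no spring or catch and stays where it is left. The lower drawer is locked.
- handle (a point): Middle of the bar of the top drawer's steel bow handle. Bar 9 mm thick, 76 mm long (y), 33 mm in front of the white drawer front (28 mm clear behind it), 72 mm above the worktop, 20 mm below the cabinet's top: pinch or hook it from above. Frame moves with the drawer: x into the cabinet, y to the left, z up.
- cabinet: Fixed grey steel cabinet with two drawers, 195 mm deep (x, front faces -x), 158 mm wide (y), 92 mm high. Origin: centre of its underside. Axes parallel to those of handle.
- tray (a point): On the white tray that fills the top drawer, half-way between its two nests, level with its flat top face (84.5 mm above the worktop; front and sides are no higher). 105 mm behind the handle bar; the nest centres lie 30 mm before and behind it in x. Axes as handle. Out of sight until the drawer is out.
- chamber_c (a point): Centre of the counting chamber with the green band: a glass plate 35 mm (its x) x 75 mm (its y) x 4 mm (its z, up), 28 g. It lies in one of the two nests, its y along the tray's y, its top 0.5 mm below the tray's top face, with 1.5 mm of play round it: too flush to grip. The green band is on its +y end; the -y end lies over the nest's finger well.
- press_end (a point): Top face of that chamber, 26 mm from its centre towards -y, over the finger well. The well is 56 mm wide (x), reaches 62 mm from the plate's centre, its floor 21 mm below the tray's top; in it a slippery ramp falls at 30 degrees from an edge 3 mm on the -y side of the centre to a foot 41 mm from it. Pressed there (a few N), the plate rocks over that edge onto the ramp.
- band_end (a point): Top face of that chamber, 26 mm from its centre towards the banded +y end. Once the plate is pressed right down on the ramp (a point 20 mm from its centre sinks about 9 mm), it slides 5 to 8 mm down the ramp, helped by a push that way, and stays tipped at about 30 degrees; then the tip of this end is about 12 mm above the tray and can be gripped across the 35 mm width.
- spare_c (a point): Centre of the other chamber, alike but with a red band at its +y end, lying in the other nest of the same tray. It must stay there.
- rests (a point): Half-way between the two white rests of the moist box, level with their tops, 24 mm above the worktop. The box is a fixed blue tray 112 (x) x 150 mm (y), walls 15 mm high; its clear lid lies folded back flat beyond +x, as big. Each rest, 24 mm either side along y, is 26 mm long in x (fingers pass beside it), 10 mm wide in y. The chamber's long side goes along y, either way round.
- vial_a_c (a point): Centre of a small loose glass vial with a black cap, 22 mm across, 50 mm high, standing on the worktop right of the cabinet. Bystander.
- vial_b_c (a point): Centre of the second loose vial, with a clear cap, same size. Bystander.
There are look-alikes about, which are no part of the job. Leave any turquoise look-alike of the part that bears vial_b_c alone.

How it is judged:
By the outcome, as a careful person would: the job done as asked, in the order asked, and still so for the second after the job is handed in, with the robot touching nothing.
It also fails if it takes over 58 s, if anything falls off the work surface, if the arm or the gripper's body presses on something with over 40 N, if the wrist force passes 120 N, or if a joint passes its speed limit or range.

ROBOT

A 6-joint arm with a two-finger parallel gripper is mounted at the origin on a cart in front of the work surface, level with it; the furniture and walls round the work are solid. World frame = base frame: x ahead of the robot, y to its left, z up, the work surface at z = 0. Lengths are in mm, angles in rad, forces in N, time in s.
With the tool pointing down it reaches from about 350 to 875 mm from the base axis. Payload 4.2 kg.
Tool frame: the origin (TCP) lies on the mounting face of the last link; the fingertips stand 173 mm ahead of it and the grasp point (between the pads) lies 155 mm ahead of it; z points along the fingers, y is the line along which they close (so a half turn about z gives the same grasp; the last joint's range is limited). The gripper opens to 85 mm and grips with 20 to 120 N. Pads are 22 mm wide; open, the fingers measure 114 mm over their backs; the gripper's body (76 mm by 85 mm) begins 54 mm behind the grasp point. The pads swing forward as they close: fully open they stand 13 mm farther back than shut.
Start: joints at [-0.933, 0.385, 0.008, 0, -1.194, -0.259], TCP at [231.143, -580.666, 404.712] pointing down, gripper open.
Joint ranges: [-3.14, 3.14], [-1.21, 2.06], [-1.07, 1.41], [-3.16, 2.05], [-2.99, -0.16], [-3.1, 3.1]. Speed limits (rad/s): [2.79, 2.79, 3.14, 3.14, 3.14, 3.14].

INTERFACE

Orientations are given as a unit quaternion [x, y, z, w].
In Python, from bench import arm gives the robot as it stands.
- The arm moves only by the tool carry_out, never from a script. Its argument "rows" is a list of rows, each a list of 7 numbers: the shift along the tool's x, y, z as a fraction of full scale, then the turn, a rotation vector about the tool's x, y, z as a fraction of full scale, then the opening, from -1 (shut) to 1 (fully open). A call has 1 to 12 rows; each row is the pose to reach, as a shift and turn from the pose commanded when the call began, along the tool's axes at that moment, turning the shorter way round; what a row does not reach only later rows make up. Full scale, the value 1, is 20 cm for a shift and pi rad for a turn. A row lasts 1/8 s, in which the tool goes at most 62.5 mm and 10.7 degrees, less where a joint would pass 70% of its speed; a pose out of reach is approached as far as the arm can. A call with a number of a shift or a turn outside -1 to 1 is refused whole. A call with a gripper value outside its range is refused whole. The fingers move at their own pace and stop on an object; the grip force is fixed at half the most. Time passes only in rows, so rows that repeat a pose let the fingers close. It gives the time, the measured TCP pose, the force, the opening and the grip force at its end, in the units of the state.
- arm.read_state(): the state, without advancing time (a new reading comes with each control period).
- arm.get_image(name): name is "scene" or "top" or "wrist"; returns (picture, depth): 420x560x3 uint8, red, green, blue; 420x560 float32, mm along the optical axis (not along the pixel's ray), 0 where there is no reading.
- arm.calibration(name): a dict with "mtx" (3x3 intrinsics, pixels), "cam_to_world" (4x4, takes a point from camera to world coordinates). Camera axes: x right, y up, looking along -z (the intrinsics and any distortion apply to the point x, -y, -z); pixel columns grow to the right and rows downward; lengths in mm; the calibration is good to about 2 mm. A picture is of the moment at which its call begins: read the wrist's pose just before it. calibration takes no time and is no camera call; for the wrist camera it gives the pose at the moment of the call.
- arm.job_done(): hands the job in; it is judged then, once.
The state is a dict: "clock": time; "joints": joint angles; "joint_vel": joint speeds; "joint_efforts": joint torques, N m; "position": TCP position; "ee_rot": TCP orientation; "contact_force": force on the tool from outside, world axes, zero at the start; "wrist_torque": the same for the moment, N m; "gripper_width": finger opening in mm; "grasp_force": force on a finger pad.
Only numpy, scipy, OpenCV 4.12 (cv2) and the standard library are available. Lean on these libraries where they do the work, as an engineer would, in place of code of your own. Each camera call takes 0.05 s, during which the arm holds its last target. There are 200 camera calls.

## Working session

There is one attempt and no reset: what is moved stays moved. The work goes in short steps, Python scripts to look and compute and a tool call to move; the robot and the scene stay as the last step left them, time stands still between calls to the robot, and variables do not carry over. Pictures are saved under pics/ and viewed, at most 10 in all, crops included, and the job is handed in when it is done.

Besides the shell and the picture viewer there is one more tool, called after ">>>" by a JSON object that holds its "method" and its "body", one argument or row to a line. carry_out: Moves the arm, as the interface text tells. Its arguments: {"type":"object","properties":{"rows":{"type":"array"}},"required":["rows"]}

```bash
ls; mkdir -p pics; python3 - <<'E'
from bench import arm
import cv2,numpy as np
s=arm.read_state();print({k:np.round(v,3).tolist() for k,v in s.items()})
a=[arm.get_image(n) for n in("scene","top")]
for n,(p,d) in zip(("scene","top"),a):
    cv2.imwrite(f"pics/{n}0.png",p[:,:,::-1]);np.save(f"pics/{n}0.npy",d)
    c=arm.calibration(n);print(n,{k:np.round(v,3).tolist() for k,v in c.items()})
E
```

```text
pics
{'clock': 0.0, 'joints': [-0.933, 0.386, 0.007, -0.0, -1.194, -0.259], 'joint_vel': [0.001, 0.002, 0.0, -0.0, 0.0, -0.0], 'joint_efforts': [-0.0, -39.229, 18.84, 4.186, -0.005, 0.0], 'position': [231.068, -580.495, 403.608], 'ee_rot': [-0.188, 0.982, 0.001, -0.0], 'contact_force': [-0.036, 0.071, -0.343], 'wrist_torque': [0.044, -0.016, -0.021], 'grasp_force': 0.0, 'gripper_width': 85.604}
scene {'mtx': [[412.023, 0.0, 272.125], [0.0, 412.023, 201.864], [0.0, 0.0, 1.0]], 'cam_to_world': [[0.484, 0.469, -0.739, -143.033], [-0.875, 0.27, -0.402, -424.348], [0.011, 0.841, 0.541, 601.975], [0.0, 0.0, 0.0, 1.0]]}
top {'mtx': [[448.202, 0.0, 273.725], [0.0, 448.202, 214.649], [0.0, 0.0, 1.0]], 'cam_to_world': [[-0.017, 0.997, -0.081, 469.688], [-1.0, -0.019, -0.019, -48.837], [-0.021, 0.08, 0.997, 1153.548], [0.0, 0.0, 0.0, 1.0]]}
```

View pics/scene0.png

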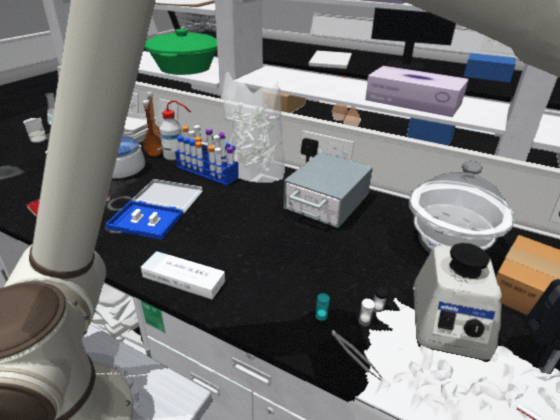

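View pics/top0.png

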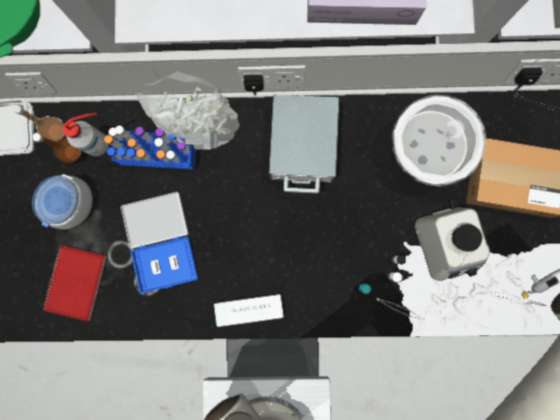

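The scene view shows the cabinet with its handle at (308,205), the blue box with two white rests at (145,216), and the vials at (367,310), (380,298) and turquoise (322,305). In the top view the cabinet is at (305,138), the handle at (302,185) and the rests at (155,267) and (174,262). The vials are at (397,277) and (400,260). The turquoise look-alike is at (365,289), and I'll leave it alone.

```bash
cat > h.py <<'E'
from bench import arm
import cv2,numpy as np
from scipy.spatial.transform import Rotation as R
def cloud(d,c):
    v,u=np.mgrid[:d.shape[0],:d.shape[1]];K=c['mtx']
    P=np.stack([(u-K[0,2])/K[0,0]*d,-(v-K[1,2])/K[1,1]*d,-d],-1)
    return P@c['cam_to_world'][:3,:3].T+c['cam_to_world'][:3,3]
def rect(m,W,name):
    p=W[m];r=cv2.minAreaRect(p[:,:2].astype(np.float32));print(name,m.sum(),np.round(r[0],1),np.round(r[1],1),round(r[2],2),'z',np.round(np.median(p[:,2]),1));return r
def shift(dst,dquat=None):
    "print shift of TCP to dst (world mm) in tool fractions"
    s=arm.read_state();r=R.from_quat(s['ee_rot'])
    print('shift',np.round(r.inv().apply(np.array(dst)-s['position'])/200,4))
def st():
    s=arm.read_state();print(round(s['clock'],2),np.round(s['position'],1),R.from_quat(s['ee_rot']).as_matrix().round(3).tolist(),np.round(s['contact_force'],1),s['gripper_width'].__round__(1),round(s['grasp_force'],1),np.round(s['joints'],2))
E
python3 - <<'E'
from h import *
d=np.load('pics/top0.npy');p=cv2.imread('pics/top0.png').astype(int)
c=arm.calibration('top');W=cloud(d,c);z=W[...,2]
print('table z',np.median(z[200:300,220:260]))
m=np.zeros(d.shape,bool);m[90:182,265:345]=1
rect(m&(abs(z-92)<8),W,'cabtop')
m=np.zeros(d.shape,bool);m[183:195,280:324]=1
rect(m&(z>45)&(z<85),W,'handle')
B=(p[...,0]>120)&(p[...,2]<60)
m=np.zeros(d.shape,bool);m[235:295,130:202]=1
rect(m&B&(z>-10),W,'box')
w=(p.min(-1)>150)
m2=m&w&(abs(z-24)<8);m2[:254]=0
n,l=cv2.connectedComponents(m2.astype(np.uint8))
for i in range(1,n):rect(l==i,W,'rest')
for nm,(u,v) in dict(va=(400,260),vb=(397,277),tq=(365,289)).items():
  mm=np.zeros(d.shape,bool);mm[v-9:v+9,u-9:u+9]=1;
  mm&=(z>35)&(z<70)
  if mm.sum()>3: rect(mm,W,nm)
d=np.load('pics/scene0.npy');W=cloud(d,arm.calibration('scene'));z=W[...,2]
m=np.zeros(d.shape,bool);m[188:222,285:332]=1
p=cv2.imread('pics/scene0.png')
print('scene pts'); m=np.zeros(d.shape,bool);m[150:195,290:372]=1
rect(m&(abs(z-92)<4),W,'cabtop')
for r in range(196,218,2): print([tuple(np.round(W[r,u]).astype(int)) for u in (296,306,316)])
cv2.imwrite('pics/c1.png',cv2.resize(p[140:230,270:390],None,fx=6,fy=6,interpolation=cv2.INTER_CUBIC)[:540,:720])
E
```

```text
table z -0.3531545204627946
cabtop 5201 [ 747.6 -103.4] [158.  196.7] 86.03 z 91.5
handle 169 [621.7 -95.2] [82.7 22.3] 88.87 z 75.4
box 580 [465.6 147.9] [117.5 384.9] 13.22 z 7.7
rest 47 [446.  232.6] [25.3  9.9] 13.91 z 23.3
rest 46 [434.9 279.7] [25.  10.8] 12.82 z 23.8
va 76 [ 443.2 -335.6] [21.5 21. ] 24.97 z 49.1
vb 78 [ 402.1 -323.3] [21.4 21.8] 51.0 z 48.2
tq 74 [ 375.  -246.8] [20.9 20.7] 62.83 z 49.1
scene pts
cabtop 2328 [ 783.4 -110.4] [159.  267.2] 85.96 z 93.2
[(np.int64(657), np.int64(-58), np.int64(55)), (np.int64(652), np.int64(-87), np.int64(67)), (np.int64(650), np.int64(-114), np.int64(76))]
[(np.int64(619), np.int64(-75), np.int64(76)), (np.int64(654), np.int64(-86), np.int64(60)), (np.int64(653), np.int64(-113), np.int64(69))]
[(np.int64(618), np.int64(-76), np.int64(71)), (np.int64(620), np.int64(-101), np.int64(78)), (np.int64(654), np.int64(-113), np.int64(62))]
[(np.int64(659), np.int64(-57), np.int64(36)), (np.int64(614), np.int64(-104), np.int64(76)), (np.int64(651), np.int64(-115), np.int64(59))]
[(np.int64(656), np.int64(-59), np.int64(32)), (np.int64(6
[... 217 characters left out ...]
5))]
[(np.int64(657), np.int64(-59), np.int64(20)), (np.int64(659), np.int64(-86), np.int64(27)), (np.int64(654), np.int64(-115), np.int64(40))]
[(np.int64(659), np.int64(-58), np.int64(12)), (np.int64(656), np.int64(-87), np.int64(24)), (np.int64(656), np.int64(-114), np.int64(33))]
[(np.int64(666), np.int64(-56), np.int64(1)), (np.int64(648), np.int64(-91), np.int64(24)), (np.int64(655), np.int64(-115), np.int64(28))]
[(np.int64(658), np.int64(-60), np.int64(1)), (np.int64(656), np.int64(-88), np.int64(12)), (np.int64(653), np.int64(-116), np.int64(23))]
[(np.int64(648), np.int64(-64), np.int64(2)), (np.int64(663), np.int64(-86), np.int64(1)), (np.int64(643), np.int64(-121), np.int64(25))]
```

View pics/c1.png

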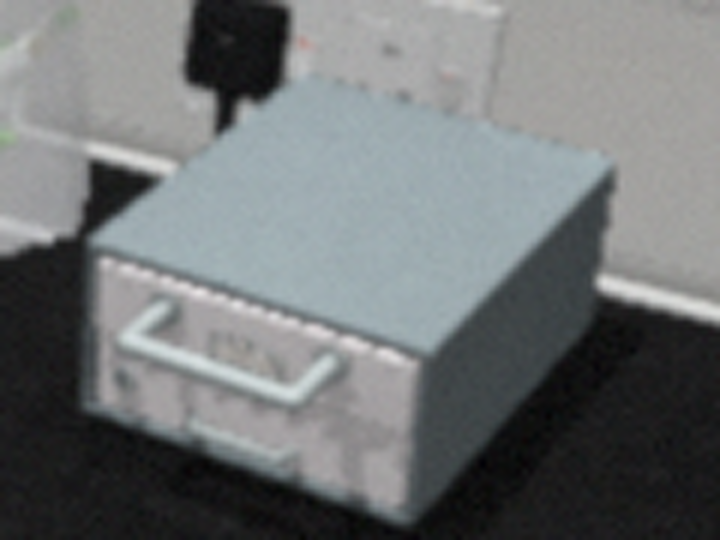

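The enlarged crop (about 6x) shows the top handle bar from (130,340) to (300,385), with the lower drawer's small pull beneath it at (240,445). The top bow is the one to use. Its bar is at about (617,-94,72) with a cabinet yaw of -4°, and the rests are at (440.4,256.2) with a yaw of 13.3°.

>>> {"method": "carry_out", "body": {
  "rows": [
    [-0.975,0.559,0.3,0,0,-0.357,-0.435],
    [-0.975,0.559,0.3,0,0,-0.357,-0.435],
    [-0.975,0.559,0.3,0,0,-0.357,-0.435],
    [-0.975,0.559,0.3,0,0,-0.357,-0.435],
    [-0.975,0.559,0.3,0,0,-0.357,-0.435],
    [-0.975,0.559,0.3,0,0,-0.357,-0.435],
    [-0.975,0.559,0.3,0,0,-0.357,-0.435],
    [-0.975,0.559,0.3,0,0,-0.357,-0.435]
  ]
}}

```text
clock: 1.1
position: [370.8, -404.7, 344.5]
ee_rot: [-0.681, 0.733, 0.0, -0.0]
contact_force: [0.7, -0.9, -0.1]
gripper_width: 24.3
grasp_force: 0.0
```

```bash
python3 -c "
from h import *
st();shift([617.4,-94.4,310])"
```

```text
1.1 [ 370.8 -404.7  344.5] [[-0.073, -0.997, -0.0], [-0.997, 0.073, 0.0], [-0.0, 0.0, -1.0]] [ 0.7 -0.9 -0.1] 24.3 0.0 [-0.53  0.31 -0.27 -0.   -0.99  0.46]
shift [-1.6376 -1.1159  0.1726]
```

>>> {"method": "carry_out", "body": {
  "rows": [
    [-1,-0.68,0,0,0,0,-0.435],
    [-1,-0.68,0,0,0,0,-0.435],
    [-1,-0.68,0,0,0,0,-0.435],
    [-1,-0.68,0,0,0,0,-0.435],
    [-1,-0.68,0,0,0,0,-0.435]
  ]
}}

```text
clock: 1.72
position: [522.7, -212.3, 344.5]
ee_rot: [-0.683, 0.731, -0.0, 0.0]
contact_force: [0.1, -0.6, -0.2]
gripper_width: 24.2
grasp_force: 0.0
```

```bash
python3 -c "
from h import *
st();shift([617.4,-94.4,310])"
```

```text
1.73 [ 522.7 -212.3  344.5] [[-0.068, -0.998, 0.001], [-0.998, 0.068, -0.0], [-0.0, -0.001, -1.0]] [ 0.1 -0.6 -0.2] 24.2 0.0 [-0.1   0.33 -0.23 -0.   -1.01  0.03]
shift [-0.6203 -0.4324  0.173 ]
```

>>> {"method": "carry_out", "body": {
  "rows": [
    [-0.62,-0.432,0.17,0,0,0,-0.435],
    [-0.62,-0.432,0.17,0,0,0,-0.435],
    [-0.62,-0.432,0.17,0,0,0,-0.435],
    [-0.62,-0.432,0.17,0,0,0,-0.435]
  ]
}}

```text
clock: 2.22
position: [616.2, -96.5, 309.6]
ee_rot: [-0.682, 0.731, 0.001, -0.001]
contact_force: [0.0, 0.3, 0.7]
gripper_width: 24.4
grasp_force: 0.0
```

```bash
python3 -c "
from h import *
st();c=arm.calibration('wrist');p,d=arm.get_image('wrist');cv2.imwrite('pics/w1.png',p[:,:,::-1]);W=cloud(d,c);z=W[...,2]
m=(z>60)&(z<83)&(W[...,0]<640)&(W[...,0]>560)&(abs(W[...,1]+94)<60);rect(m,W,'handle')
m=m&(abs(W[...,1]+94)<25);rect(m,W,'bar')
print(W[m].mean(0))
"
```

```text
2.23 [616.2 -96.5 309.6] [[-0.07, -0.998, -0.002], [-0.998, 0.07, -0.0], [0.0, 0.002, -1.0]] [0.  0.3 0.7] 24.4 0.0 [ 0.1   0.46 -0.12 -0.   -0.99 -0.17]
handle 2557 [627.2 -96.9] [84.9 30.9] 86.44 z 76.5
bar 1043 [616.8 -94.1] [50.3  8.5] 85.68 z 76.4
[616.75311987 -94.64340079  76.30259293]
```

View pics/w1.png

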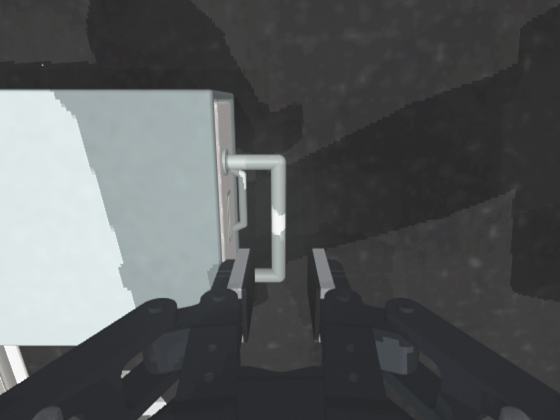

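The wrist view shows the bar at about (278,220) between the fingers at (245,290) and (320,290). It measures (616.8,-94.6) with its top at z=76, which agrees with the estimate. I'll descend and grip.

>>> {"method": "carry_out", "body": {
  "rows": [
    [-0.01,-0.004,0.2,0,0,0,-0.435],
    [-0.01,-0.004,0.3,0,0,0,-0.435],
    [-0.01,-0.004,0.38,0,0,0,-0.435],
    [-0.01,-0.004,0.41,0,0,0,-0.435],
    [-0.01,-0.004,0.41,0,0,0,-0.435],
    [-0.01,-0.004,0.41,0,0,0,-1],
    [-0.01,-0.004,0.41,0,0,0,-1],
    [-0.01,-0.004,0.41,0,0,0,-1],
    [-0.01,-0.004,0.41,0,0,0,-1]
  ]
}}

```text
clock: 3.4
position: [617.0, -95.3, 229.8]
ee_rot: [-0.682, 0.731, -0.001, 0.001]
contact_force: [-0.2, -1.3, 4.9]
gripper_width: 6.3
grasp_force: 58.9
```

```bash
python3 -c "
from h import *
st()"
```

```text
3.4 [617.  -95.3 229.8] [[-0.07, -0.998, 0.002], [-0.998, 0.07, -0.0], [0.0, -0.002, -1.0]] [-0.2 -1.3  4.9] 6.3 58.9 [ 0.11  0.55 -0.2   0.   -0.82 -0.18]
```

>>> {"method": "carry_out", "body": {
  "rows": [
    [0,0.04,0,0,0,0,-1],
    [0,0.12,0,0,0,0,-1],
    [0,0.22,0,0,0,0,-1],
    [0,0.33,0,0,0,0,-1],
    [0,0.44,0,0,0,0,-1],
    [0,0.55,0,0,0,0,-1],
    [0,0.65,0,0,0,0,-1],
    [0,0.73,0,0,0,0,-1],
    [0,0.78,0,0,0,0,-1],
    [0,0.81,0,0,0,0,-1],
    [0,0.81,0,0,0,0,-1]
  ]
}}

```text
clock: 4.78
position: [454.5, -83.8, 229.7]
ee_rot: [-0.682, 0.731, -0.0, 0.0]
contact_force: [-1.5, -0.3, 10.3]
gripper_width: 6.4
grasp_force: 59.8
```

>>> {"method": "carry_out", "body": {
  "rows": [
    [0,0.01,0,0,0,0,-1],
    [0,0.02,0,0,0,0,-1],
    [0,0.025,0,0,0,0,-1],
    [0,0.03,0,0,0,0,-1],
    [0,0.03,0,0,0,0,-1]
  ]
}}

```text
clock: 5.4
position: [451.4, -83.6, 229.8]
ee_rot: [-0.682, 0.731, -0.003, 0.003]
contact_force: [7.3, -7.3, 0.3]
gripper_width: 6.7
grasp_force: 58.7
```

>>> {"method": "carry_out", "body": {
  "rows": [
    [0,-0.012,0,0,0,0,-1],
    [0,-0.012,0,0,0,0,-0.435],
    [0,-0.012,0,0,0,0,-0.435],
    [0,-0.012,0,0,0,0,-0.435],
    [0,-0.012,-0.1,0,0,0,-0.435],
    [0,-0.012,-0.4,0,0,0,-0.435],
    [0,-0.3,-0.6,0,0,0,-1],
    [0,-0.5,-0.6,0,0,0,-1],
    [0,-0.5,-0.6,0,0,0,-1],
    [0,-0.5,-0.6,0,0,0,-1]
  ]
}}

```text
clock: 6.65
position: [547.9, -90.4, 347.5]
ee_rot: [-0.682, 0.732, 0.001, -0.001]
contact_force: [-0.9, 0.7, -0.9]
gripper_width: 0.1
grasp_force: 0.0
```

```bash
python3 -c "
from h import *
st();c=arm.calibration('wrist');p,d=arm.get_image('wrist');cv2.imwrite('pics/w2.png',p[:,:,::-1]);np.savez('pics/w2.npz',p=p,d=d,m=c['mtx'],t=c['cam_to_world'])
st()
"
```

```text
6.65 [547.9 -90.4 347.5] [[-0.071, -0.997, -0.003], [-0.997, 0.071, 0.0], [-0.0, 0.003, -1.0]] [-0.9  0.7 -0.9] 0.1 0.0 [ 0.13  0.32 -0.25 -0.   -1.01 -0.2 ]
6.7 [547.7 -90.4 347.7] [[-0.071, -0.998, -0.003], [-0.998, 0.071, 0.0], [0.0, 0.003, -1.0]] [-0.1 -0.4  0.2] -0.1 0.0 [ 0.13  0.32 -0.25 -0.   -1.01 -0.2 ]
```

View pics/w2.png

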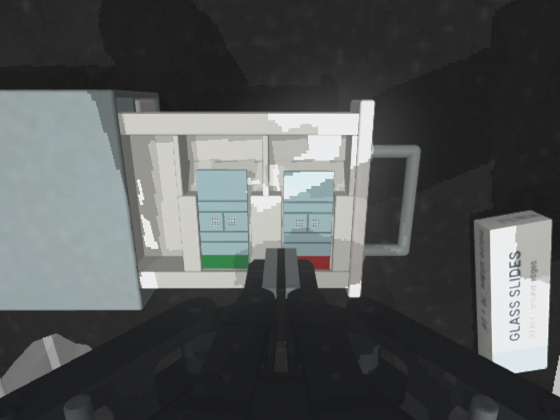

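The wrist view shows the drawer open. The green-banded plate is in the rear nest, spanning (197,170) to (249,270) with its band at (224,262). The red-banded plate is in the front nest with its band at (312,262). The green one is the target.

```bash
python3 -c "
from h import *
f=np.load('pics/w2.npz');p=f['p'].astype(int);c=dict(mtx=f['m'],cam_to_world=f['t']);d=f['d'];W=cloud(d,c)
for n,(u,v) in dict(gTL=(197,170),gTR=(248,170),gBL=(200,270),gBR=(249,270),gc=(224,220),bar=(412,200),ledgeL=(187,240),mid=(266,240),spareTL=(284,171),spareTR=(333,171)).items(): print(n,W[v,u].round(1))
g=(p[...,1]>p[...,0]+50)&(p[...,1]>p[...,2]+40)
rect(g,W,'green');r=(p[...,0]>p[...,1]+70);rect(r,W,'red')
# plate: bluish region, ray-plane at z=84
K=c['mtx'];T=c['cam_to_world']
def at(u,v,z):
  k=T[:3,:3]@np.array([(u-K[0,2])/K[0,0],-(v-K[1,2])/K[1,1],-1]);return (T[:3,3]+k*(z-T[2,3])/k[2]).round(1)
q=[at(u,v,84) for u,v in((197,170),(248,170),(200,270),(249,270))];print(q,np.mean(q,0))
for v in range(160,180,2): print(v,p[v,224],W[v,224].round(1))
"
```

```text
gTL [ 601.9 -121.3   82.1]
gTR [ 568.7 -115.1   62.9]
gBL [610.1 -45.5  82.9]
gBR [558.7 -98.3 191.3]
gc [586.9 -84.6  85.3]
bar [450.8 -87.4  77.8]
ledgeL [615.7 -71.   84.7]
mid [558.4 -66.8  84.6]
spareTL [ 541.8 -116.6   83.9]
spareTR [ 507.8 -113.6   81.2]
green 547 [ 575.4 -105.7] [128.1  34.1] 74.37 z 84.4
red 226 [537.1 -99.7] [ 21.4 124.8] 13.92 z 84.4
[array([ 601.4, -121.6,   84. ]), array([ 566.5, -119.1,   84. ]), array([609.8, -46. ,  84. ]), array([573.2, -43.3,  84. ])] [587.725 -82.5    84.   ]
160 [184 184 178] [ 585.6 -124.    63.6]
162 [183 182 177] [ 586.6 -121.8   59. ]
164 [183 184 178] [ 586.5 -120.5   60.4]
166 [184 184 178] [ 586.8 -118.9   59.8]
168 [174 175 171] [ 586.8 -117.6   60.9]
170 [130 151 153] [ 583.  -120.1   83.2]
172 [160 187 189] [ 583.  -118.9   84.2]
174 [160 186 189] [ 583.2 -117.5   84.1]
176 [160 185 188] [ 583.4 -116.1   84.2]
178 [160 184 188] [ 583.4 -114.9   84.8]
```

>>> {"method": "carry_out", "body": {
  "rows": [
    [0.077,-0.1965,0.15,0,0,0,-1],
    [0.077,-0.1965,0.36,0,0,0,-1],
    [0.077,-0.1965,0.36,0,0,0,-1],
    [0.077,-0.1965,0.4,0,0,0,-1],
    [0.077,-0.1965,0.43,0,0,0,-1],
    [0.077,-0.1965,0.45,0,0,0,-1],
    [0.077,-0.1965,0.46,0,0,0,-1],
    [0.077,-0.1965,0.46,0,0,0,-1]
  ]
}}

```text
clock: 7.7
position: [586.9, -108.5, 256.9]
ee_rot: [-0.682, 0.732, -0.0, 0.0]
contact_force: [0.5, -0.4, 1.1]
gripper_width: -0.1
grasp_force: 0.0
```

>>> {"method": "carry_out", "body": {
  "rows": [
    [0,0,0.01,0,0,0,-1],
    [0,0,0.02,0,0,0,-1],
    [0,0,0.03,0,0,0,-1],
    [0,0,0.035,0,0,0,-1],
    [0,0,0.035,0,0,0,-1]
  ]
}}

```text
clock: 8.32
position: [586.9, -108.5, 249.6]
ee_rot: [-0.682, 0.732, 0.0, -0.0]
contact_force: [-0.2, 0.6, -0.3]
gripper_width: 0.1
grasp_force: 0.0
```

>>> {"method": "carry_out", "body": {
  "rows": [
    [0,0,0.01,0,0,0,-1],
    [0,0,0.015,0,0,0,-1],
    [0,0,0.02,0,0,0,-1],
    [0,0,0.02,0,0,0,-1]
  ]
}}

```text
clock: 8.82
position: [588.0, -109.1, 248.5]
ee_rot: [-0.682, 0.731, -0.002, 0.001]
contact_force: [-1.5, -2.2, 9.4]
gripper_width: -0.2
grasp_force: 4.6
```

```bash
python3 -c "
from h import *
p,d=arm.get_image('scene');W=cloud(d,arm.calibration('scene'))
cv2.imwrite('pics/s2.png',cv2.resize(p[150:250,230:360,::-1],None,fx=6,fy=6,interpolation=cv2.INTER_CUBIC))
"
```

```text
(no output)
```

View pics/s2.png

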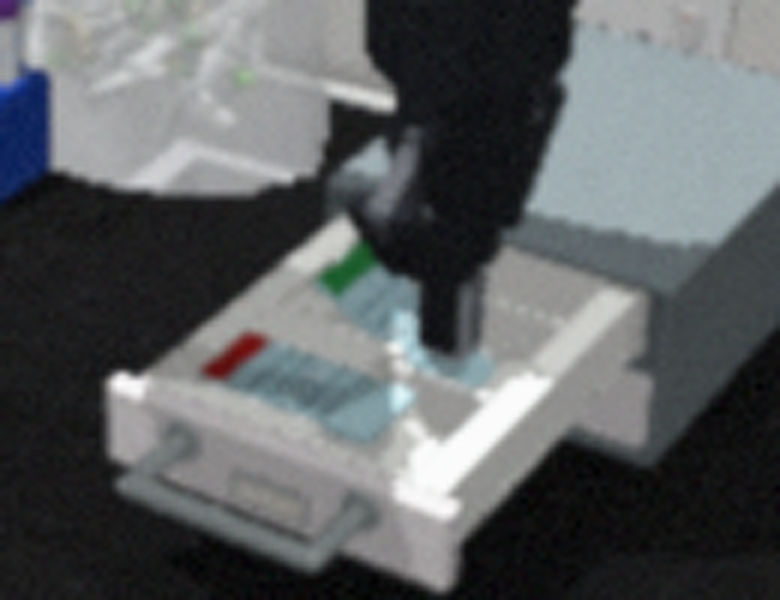

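The crop shows the green band raised at (350,265), the fingers pressing the near end at (455,350), and the red-banded plate lying flat. Next I'll push down the slope.

>>> {"method": "carry_out", "body": {
  "rows": [
    [0.01,0,0.006,0,0,0,-1],
    [0.02,0,0.012,0,0,0,-1],
    [0.03,0,0.017,0,0,0,-1],
    [0.04,0,0.023,0,0,0,-1],
    [0.05,0,0.028,0,0,0,-1],
    [0.05,0,0.028,0,0,0,-1]
  ]
}}

```text
clock: 9.62
position: [587.6, -119.1, 242.8]
ee_rot: [-0.682, 0.731, -0.003, 0.002]
contact_force: [0.7, -2.1, 7.4]
gripper_width: -0.0
grasp_force: 4.0
```

>>> {"method": "carry_out", "body": {
  "rows": [
    [0.0,0,-0.03,0,0,0,-1],
    [0.0,0,-0.15,0,0,0,-1],
    [-0.15,0,-0.4,0,0,0,-1],
    [-0.35,0.0,-0.5,0,0,0,-1],
    [-0.35,0.0,-0.5,0,0,0,-1],
    [-0.35,0.0,-0.5,0,0,0,-1]
  ]
}}

```text
clock: 10.38
position: [590.6, -48.7, 339.3]
ee_rot: [-0.682, 0.732, 0.001, -0.001]
contact_force: [0.2, -0.5, -0.4]
gripper_width: -0.0
grasp_force: 0.0
```

```bash
python3 -c "
from h import *
st();c=arm.calibration('wrist');p,d=arm.get_image('wrist');cv2.imwrite('pics/w3.png',p[:,:,::-1]);np.savez('pics/w3.npz',p=p,d=d,m=c['mtx'],t=c['cam_to_world'])
"
```

```text
10.38 [590.6 -48.7 339.3] [[-0.07, -0.998, -0.002], [-0.998, 0.07, 0.0], [0.0, 0.002, -1.0]] [ 0.2 -0.5 -0.4] -0.0 0.0 [ 0.19  0.38 -0.17 -0.   -1.02 -0.26]
```

View pics/w3.png

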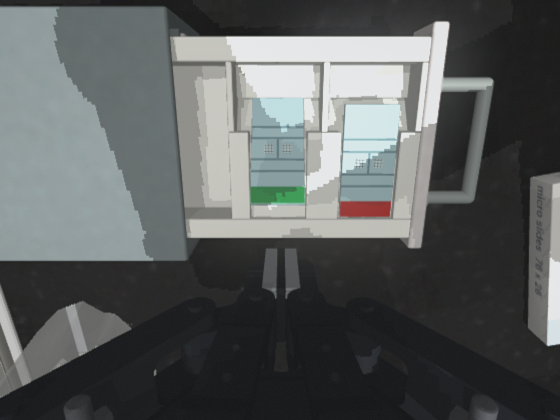

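The green plate has shifted towards -y, with its band now at (278,195), and it appears to stay tipped. The red-banded plate is flat, with its band at (366,209). I'll measure the tilt next.

```bash
python3 -c "
from h import *
f=np.load('pics/w3.npz');p=f['p'].astype(int);c=dict(mtx=f['m'],cam_to_world=f['t']);d=f['d'];W=cloud(d,c)
g=(p[...,1]>p[...,0]+50)&(p[...,1]>p[...,2]+40);g[:170]=0;g[215:]=0
rect(g,W,'green')
for v in list(range(96,206,9))+[199,201,203,205]: print(v,W[v,277].round(1),p[v,277])
for v in (150,192):
  print([(u,W[v,u].round(1).tolist()) for u in (247,250,253,300,303,306)])
m=np.zeros(g.shape,bool);m[105:200,255:302]=1
P=W[m];e=P-np.median(P,0);print(np.median(P,0),np.linalg.svd(e,full_matrices=0)[2][2])
"
```

```text
green 801 [589.1 -90.4] [61.7 33.8] 87.73 z 97.4
96 [ 586.1 -124.6   63.7] [228 229 230]
105 [ 586.5 -118.7   64.7] [193 222 224]
114 [ 586.9 -113.    69.7] [193 222 224]
123 [ 587.3 -107.2   72.8] [146 168 173]
132 [ 587.7 -101.6   76. ] [147 170 174]
141 [588.1 -96.1  79.6] [ 98 120 125]
150 [588.5 -90.5  82. ] [ 97 119 124]
159 [588.9 -85.   84.6] [100 123 127]
168 [589.2 -79.8  88.8] [137 158 161]
177 [589.6 -74.3  90.9] [136 158 160]
186 [590.  -69.2  94.5] [106 142 128]
195 [590.3 -64.3  98.1] [ 64 157  89]
204 [590.7 -58.7  99.5] [159 181 182]
199 [590.5 -61.7  98.5] [ 65 158  89]
201 [590.6 -60.7  99.5] [ 64 160  90]
203 [590.6 -59.7 100.7] [136 193 167]
205 [591.3 -52.   79.3] [180 189 187]
[(247, [607.9, -92.3, 84.8]), (250, [606.6, -91.3, 78.2]), (253, [604.2, -91.6, 82.1]), (300, [573.4, -89.4, 82.0]), (303, [571.4, -89.2, 81.0]), (306, [569.3, -88.7, 79.0])]
[(247, [610.7, -64.1, 84.6]), (250, [607.4, -66.9, 96.1]), (253, [605.4, -67.0, 96.8]), (300, [575.5, -64.6, 95.9]), (303, [573.7, -64.7, 96.6]), (306, [570.9, -60.9, 83.2])]
[587.82956324 -89.43936578  82.80417968] [-0.99707516  0.07589868 -0.00897305]
```

>>> {"method": "carry_out", "body": {
  "rows": [
    [0.107,0.0,0.1,0,0,0,0.18],
    [0.107,0.0,0.25,0,0,0,0.18],
    [0.107,0.0,0.3,0,0,0,0.18],
    [0.107,0.0,0.35,0,0,0,0.18],
    [0.107,0.0,0.39,0,0,0,0.18],
    [0.107,0.0,0.41,0,0,0,0.18],
    [0.107,0.0,0.41,0,0,0,0.18]
  ]
}}

```text
clock: 11.3
position: [589.6, -69.9, 258.2]
ee_rot: [-0.682, 0.731, -0.0, 0.0]
contact_force: [0.6, -0.0, -0.2]
gripper_width: 50.3
grasp_force: 0.0
```

```bash
python3 -c "
from h import *
st();shift([590,-70,256.5]);p,d=arm.get_image('scene')
cv2.imwrite('pics/s3.png',cv2.resize(p[150:250,230:360,::-1],None,fx=6,fy=6,interpolation=cv2.INTER_CUBIC))
"
```

```text
11.3 [589.6 -69.9 258.2] [[-0.07, -0.998, 0.0], [-0.998, 0.07, -0.0], [0.0, -0.0, -1.0]] [ 0.6 -0.  -0.2] 50.3 0.0 [ 0.15  0.47 -0.26  0.   -0.84 -0.22]
shift [ 0.0002 -0.0018  0.0085]
```

View pics/s3.png

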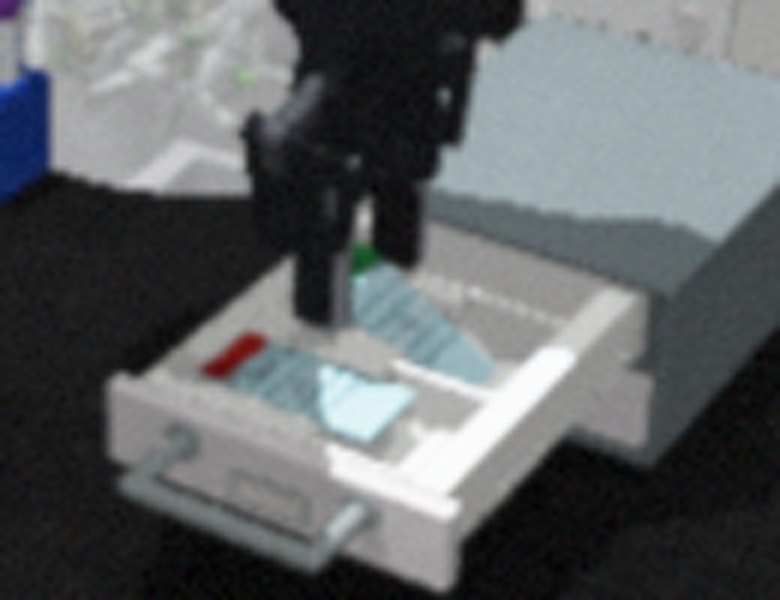

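The fingers straddle the tipped banded end at (365,270), so I'll close, check, then lift straight up.

>>> {"method": "carry_out", "body": {
  "rows": [
    [0,-0.002,0.006,0,0,0,0.18],
    [0,-0.002,0.006,0,0,0,-0.05],
    [0,-0.002,0.006,0,0,0,-0.2],
    [0,-0.002,0.006,0,0,0,-1],
    [0,-0.002,0.006,0,0,0,-1],
    [0,-0.002,0.006,0,0,0,-1]
  ]
}}

```text
clock: 12.1
position: [590.2, -70.1, 257.4]
ee_rot: [-0.682, 0.732, -0.0, 0.0]
contact_force: [-1.0, 1.1, 3.6]
gripper_width: 33.1
grasp_force: 61.2
```

>>> {"method": "carry_out", "body": {
  "rows": [
    [0,-0.002,-0.02,0,0,0,-1],
    [0,-0.002,-0.06,0,0,0,-1],
    [0,-0.002,-0.15,0,0,0,-1],
    [0,-0.002,-0.35,0,0,0,-1],
    [0,-0.002,-0.6,0,0,0,-1],
    [0,-0.002,-0.6,0,0,0,-1],
    [0,-0.002,-0.6,0,0,0,-1]
  ]
}}

```text
clock: 12.98
position: [589.9, -70.1, 376.7]
ee_rot: [-0.682, 0.732, 0.0, 0.0]
contact_force: [0.3, -0.1, -1.0]
gripper_width: 32.9
grasp_force: 59.7
```

```bash
python3 -c "
from h import *
st();c=arm.calibration('wrist');p,d=arm.get_image('wrist');cv2.imwrite('pics/w4.png',p[:,:,::-1]);np.savez('pics/w4.npz',p=p,d=d,m=c['mtx'],t=c['cam_to_world'])
"
```

```text
12.97 [589.9 -70.1 376.7] [[-0.071, -0.997, -0.001], [-0.997, 0.071, 0.001], [-0.001, 0.001, -1.0]] [ 0.3 -0.1 -1. ] 32.9 59.7 [ 0.15  0.35 -0.11 -0.   -1.11 -0.22]
```

View pics/w4.png

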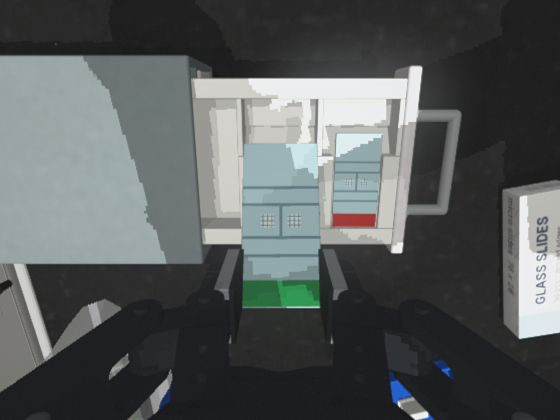

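The plate is held, spanning (243,143) to (320,307), and the red-banded plate is flat in its nest. I'll now measure the plate's pose in the tool frame.

```bash
cat >> h.py <<'E'
def plate_in_tool(P,s):
    r=R.from_quat(s['ee_rot']);Q=r.inv().apply(P-s['position'])
    for _ in range(3):
        c=Q.mean(0);n=np.linalg.svd(Q-c,full_matrices=0)[2][2];Q=Q[abs((Q-c)@n)<2.5]
    c=Q.mean(0);n*=-np.sign(n[2])   # n: up (tool -z)
    ex=np.array([0,-1,0.]);ex-=ex@n*n;ex/=np.linalg.norm(ex);ey=np.cross(n,ex)
    q=np.stack([(Q-c)@ex,(Q-c)@ey],1).astype(np.float32)
    (cx,cy),wh,a=cv2.minAreaRect(q)
    ctr=c+cx*ex+cy*ey
    print('n',len(Q),'size',np.round(wh,1),'ang',round(a,2),'top centre(tool)',ctr.round(1),'normal',n.round(3),'tilt',np.degrees(np.arctan2(n[0],-n[2])).round(1),np.degrees(np.arctan2(n[1],-n[2])).round(1))
    return ctr,n
E
python3 -c "
from h import *
f=np.load('pics/w4.npz');p=f['p'].astype(int);c=dict(mtx=f['m'],cam_to_world=f['t']);W=cloud(f['d'],c)
m=np.zeros(p.shape[:2],bool);m[138:312,238:326]=1
z=W[...,2];m&=(z>150)&(p[...,1]>85)
s=arm.read_state();plate_in_tool(W[m],s)
"
```

```text
n 11856 size [37.8 74.9] ang 0.07 top centre(tool) [ 21.5   1.1 175.4] normal [ 0.504 -0.001 -0.863] tilt 30.3 -0.0
```

```bash
cat >> h.py <<'E'
def place(ctr,n,xy,yaw,ztop):
    s=arm.read_state();r=R.from_quat(s['ee_rot'])
    ex=np.array([0,-1,0.]);ex-=ex@n*n;ex/=np.linalg.norm(ex);ey=np.cross(n,ex)
    a=np.radians(yaw);B=np.array([[np.cos(a),-np.sin(a),0],[np.sin(a),np.cos(a),0],[0,0,1]])
    Rt=B@np.stack([ex,ey,n]);t=np.array([*xy,ztop])-Rt@ctr
    rv=(r.inv()*R.from_matrix(Rt)).as_rotvec()
    print('TCP',t.round(1),'shift',(r.inv().apply(t-s['position'])/200).round(4),'turn',(rv/np.pi).round(4),'toolz',Rt[:,2].round(2))
E
python3 -c "
from h import *
place(np.array([21.5,0.3,175.4]),np.array([.504,0,-.863]),(440.4,256.2),13.3,110)"
```

```text
TCP [416.1 360.4 250.5] shift [-2.0854  1.0174  0.6292] turn [ 0.0262  0.1671 -0.094 ] toolz [ 0.12 -0.49 -0.86]
```

>>> {"method": "carry_out", "body": {
  "rows": [
    [-0.15,0.075,0,0,0,0,-1],
    [-0.4,0.2,0,0,0,0,-1],
    [-0.65,0.325,0,0,0,0,-1],
    [-0.9,0.45,0,0,0,0,-1],
    [-1,0.5,0,0,0,0,-1],
    [-1,0.5,0,0,0,0,-1]
  ]
}}

```text
clock: 13.78
position: [504.0, 137.7, 375.7]
ee_rot: [-0.683, 0.731, 0.0, -0.001]
contact_force: [1.0, 0.0, -0.5]
gripper_width: 32.4
grasp_force: 59.7
```

>>> {"method": "carry_out", "body": {
  "rows": [
    [-0.2,0.1,0,0,0.02,-0.01,-1],
    [-0.4,0.2,0,0.005,0.04,-0.02,-1],
    [-0.65,0.325,0.05,0.01,0.08,-0.045,-1],
    [-0.9,0.45,0.1,0.02,0.12,-0.07,-1],
    [-1,0.5,0.15,0.026,0.167,-0.094,-1],
    [-1,0.5,0.15,0.026,0.167,-0.094,-1],
    [-1,0.5,0.15,0.026,0.167,-0.094,-1]
  ]
}}

```text
clock: 14.65
position: [419.6, 342.2, 346.5]
ee_rot: [0.756, -0.6, 0.205, 0.162]
contact_force: [-0.7, -0.5, -0.6]
gripper_width: 32.5
grasp_force: 59.7
```

```bash
python3 -c "
from h import *
st();c=arm.calibration('wrist');p,d=arm.get_image('wrist');cv2.imwrite('pics/w5.png',p[:,:,::-1]);np.savez('pics/w5.npz',p=p,d=d,m=c['mtx'],t=c['cam_to_world'])
place(np.array([21.5,0.3,175.4]),np.array([.504,0,-.863]),(440.4,256.2),13.3,80)
"
```

```text
14.65 [419.6 342.2 346.5] [[0.197, -0.974, 0.116], [-0.841, -0.228, -0.491], [0.504, -0.001, -0.864]] [-0.7 -0.5 -0.6] 32.5 59.7 [ 1.05  0.36 -0.37  0.37 -1.27 -1.  ]
TCP [416.1 360.4 220.5] shift [-0.3996 -0.0023  0.4993] turn [-0.0001  0.0003 -0.0009] toolz [ 0.12 -0.49 -0.86]
```

View pics/w5.png

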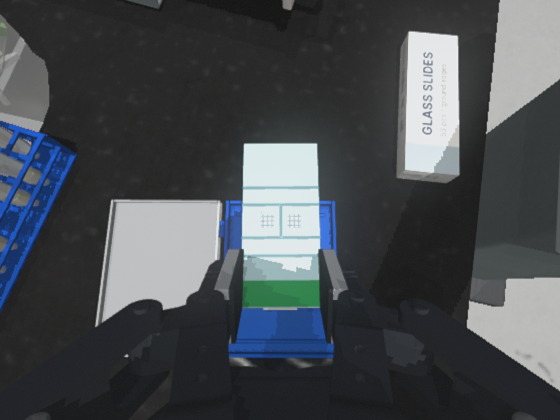

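The view shows the plate level over the blue box, with its band at (280,293) and the box spanning (225,200) to (335,357). I'll check level and centring numerically.

```bash
python3 -c "
from h import *
f=np.load('pics/w5.npz');p=f['p'].astype(int);c=dict(mtx=f['m'],cam_to_world=f['t']);W=cloud(f['d'],c);z=W[...,2]
m=np.zeros(p.shape[:2],bool);m[138:312,238:326]=1
s=arm.read_state();ct,n=plate_in_tool(W[m&(z>160)&(p[...,1]>85)],s)
r=R.from_quat(s['ee_rot']);print('world',(r.apply(ct)+s['position']).round(1),r.apply(n).round(3))
b=(p[...,2]>p[...,0]+60)&(p[...,2]>p[...,1]+40);b[:190]=0;b[365:]=0;b[:,:220]=0;b[:,340:]=0
k=b&(z<22)&(z>11);q=rect(k,W,'walls')
print(cv2.boxPoints(q).round(1).tolist());rect(b&(z<22)&(z>-5),W,'box')
w=(p.min(-1)>130)&(z>15)&(z<32);w[:190]=0;w[:,:225]=0;w[:,335:]=0
if w.sum()>5: rect(w,W,'rest')
d=np.load('pics/top0.npy');p=cv2.imread('pics/top0.png').astype(int);W=cloud(d,arm.calibration('top'));z=W[...,2]
B=(p[...,0]>100)&(p[...,2]<80);B[:235]=0;B[296:]=0;B[:,:130]=0;B[:,200:]=0
n,l,stt,_=cv2.connectedComponentsWithStats(B.astype(np.uint8));i=1+stt[1:,4].argmax();rect((l==i)&(z>9),W,'topwalls')
"
```

```text
n 11877 size [37.9 74.6] ang 0.06 top centre(tool) [ 21.    1.7 176.3] normal [ 0.504 -0.003 -0.864] tilt 30.2 -0.2
world [442.7 237.5 205.3] [0.001 0.    1.   ]
walls 988 [442.1 255.4] [116.4 149.1] 13.04 z 15.0
[[368.6000061035156, 314.8999938964844], [402.20001220703125, 169.6999969482422], [515.5999755859375, 195.89999389648438], [481.8999938964844, 341.20001220703125]]
box 5911 [441.2 252.6] [118.9 154.1] 13.33 z 4.0
topwalls 357 [466.2 145.4] [116.  380.2] 12.95 z 14.2
```

```bash
python3 -c "
from h import *
for z in (60,34,28.5): place(np.array([21.25,0.2,175.8]),np.array([.504,-.001,-.8637]),(440.3,255.6),13.2,z)"
```

```text
TCP [415.9 359.7 201.1] shift [-0.446  -0.0007  0.5845] turn [-0.0001  0.0002 -0.0003] toolz [ 0.12 -0.49 -0.86]
TCP [415.9 359.7 175.1] shift [-5.115e-01 -5.000e-04  6.968e-01] turn [-0.0001  0.0002 -0.0003] toolz [ 0.12 -0.49 -0.86]
TCP [415.9 359.7 169.6] shift [-5.253e-01 -4.000e-04  7.206e-01] turn [-0.0001  0.0002 -0.0003] toolz [ 0.12 -0.49 -0.86]
```

>>> {"method": "carry_out", "body": {
  "rows": [
    [-0.15,0,0.2,0,0,0,-1],
    [-0.3,0,0.4,0,0,0,-1],
    [-0.446,-0.001,0.584,0,0,0,-1],
    [-0.48,-0.001,0.64,0,0,0,-1],
    [-0.503,-0.001,0.682,0,0,0,-1],
    [-0.51,-0.001,0.694,0,0,0,-1],
    [-0.51,-0.001,0.694,0,0,0,-1]
  ]
}}

```text
clock: 15.58
position: [415.7, 360.8, 176.8]
ee_rot: [0.757, -0.599, 0.205, 0.16]
contact_force: [-1.0, -0.3, -0.2]
gripper_width: 32.9
grasp_force: 59.7
```

```bash
python3 -c "
from h import *
st();c=arm.calibration('wrist');p,d=arm.get_image('wrist');W=cloud(d,c);z=W[...,2]
m=np.zeros(p.shape[:2],bool);m[138:312,238:326]=1;s=arm.read_state()
ct,n=plate_in_tool(W[m&(z>26)&(z<60)&(p[...,1]>85)],s);r=R.from_quat(s['ee_rot']);print('world',(r.apply(ct)+s['position']).round(1),r.apply(n).round(3))
for z in (30,28): place(np.array([21.25,0.2,175.8]),np.array([.504,-.001,-.8637]),(440.3,255.6),13.2,z)"
```

```text
15.57 [415.7 360.8 176.8] [[0.197, -0.973, 0.119], [-0.841, -0.23, -0.489], [0.503, -0.003, -0.864]] [-1.  -0.3 -0.2] 32.9 59.7 [ 1.06  0.59 -0.52  0.45 -0.92 -1.18]
n 12515 size [74.9 37.8] ang 89.98 top centre(tool) [ 21.4   1.4 176.1] normal [ 0.502 -0.003 -0.865] tilt 30.1 -0.2
world [439.4 256.4  35.4] [-0.001  0.001  1.   ]
TCP [415.9 359.7 171.1] shift [-0.0093 -0.0003  0.0274] turn [-0.0009  0.0003  0.0002] toolz [ 0.12 -0.49 -0.86]
TCP [415.9 359.7 169.1] shift [-0.0143 -0.0003  0.0361] turn [-0.0009  0.0003  0.0002] toolz [ 0.12 -0.49 -0.86]
```

>>> {"method": "carry_out", "body": {
  "rows": [
    [-0.004,0,0.012,0,0,0,-1],
    [-0.0068,0,0.023,0,0,0,-1],
    [-0.0093,0,0.0274,0,0,0,-1],
    [-0.0105,0,0.0296,0,0,0,-1],
    [-0.0118,0,0.0318,0,0,0,-1],
    [-0.0118,0,0.0318,0,0,0,-1]
  ]
}}

```text
clock: 16.38
position: [415.6, 359.5, 169.5]
ee_rot: [0.757, -0.599, 0.206, 0.162]
contact_force: [-1.0, 0.1, 5.5]
gripper_width: 32.7
grasp_force: 60.2
```

>>> {"method": "carry_out", "body": {
  "rows": [
    [-0.0012,0,0.0022,0,0,0,-1],
    [-0.0025,0,0.0043,0,0,0,-1],
    [-0.0025,0,0.0043,0,0,0,-1]
  ]
}}

```text
clock: 16.75
position: [415.7, 359.7, 169.4]
ee_rot: [0.757, -0.599, 0.207, 0.162]
contact_force: [-2.8, -0.3, 10.3]
gripper_width: 32.8
grasp_force: 60.6
```

>>> {"method": "carry_out", "body": {
  "rows": [
    [0.002,0,-0.0035,0,0,0,-1],
    [0.002,0,-0.0035,0,0,0,-0.1],
    [0.002,0,-0.0035,0,0,0,0.1],
    [0.002,0,-0.0035,0,0,0,0.2],
    [0.002,0,-0.0035,0,0,0,0.2],
    [0.002,0,-0.0035,0,0,0,0.2]
  ]
}}

```text
clock: 17.5
position: [415.6, 359.5, 168.6]
ee_rot: [0.757, -0.599, 0.206, 0.162]
contact_force: [0.2, -0.6, 0.2]
gripper_width: 51.3
grasp_force: 0.0
```

>>> {"method": "carry_out", "body": {
  "rows": [
    [0,0,-0.03,0,0,0,0.2],
    [0,0,-0.1,0,0,0,0.2],
    [0,0,-0.25,0,0,0,0.2],
    [0,0,-0.45,0,0,0,0.2],
    [0,0,-0.5,0,0,0,0.2],
    [0,0,-0.5,0,0,0,0.2]
  ]
}}

```text
clock: 18.25
position: [403.6, 408.8, 255.7]
ee_rot: [0.757, -0.599, 0.205, 0.161]
contact_force: [-0.3, -0.6, -0.3]
gripper_width: 51.4
grasp_force: 0.0
```

```bash
python3 -c "
from h import *
st();c=arm.calibration('wrist');p,d=arm.get_image('wrist');W=cloud(d,c);cv2.imwrite('pics/w6.png',p[:,:,::-1]);z=W[...,2]
m=(abs(z-28)<5)&(abs(W[...,0]-440)<45)&(abs(W[...,1]-256)<55)&(p[...,1]>85)
rect(m,W,'plate');P=W[m];P=P[abs(P[:,2]-np.median(P[:,2]))<3];print('normal',np.linalg.svd(P-P.mean(0),full_matrices=0)[2][2].round(3))
b=(p[...,2].astype(int)>p[...,0]+60)&(z<22)&(z>11)&(abs(W[...,0]-440)<85)&(abs(W[...,1]-256)<95);rect(b,W,'walls')
"
```

```text
18.25 [403.6 408.8 255.7] [[0.198, -0.973, 0.118], [-0.841, -0.231, -0.489], [0.503, -0.002, -0.864]] [-0.3 -0.6 -0.3] 51.4 0.0 [ 1.13  0.52 -0.36  0.36 -1.14 -1.12]
plate 4731 [439.7 255.7] [35.1 75. ] 13.7 z 28.3
normal [-0.001  0.001 -1.   ]
walls 4316 [462.5 259.8] [161.6 150.1] 12.82 z 14.9
```

View pics/w6.png

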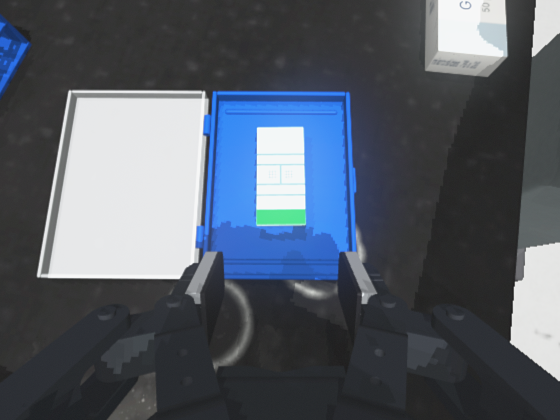

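The chamber lies flat in the box at (280,175), centred to within about 1 mm at yaw 13.7°, top z=28.3. I'll run one numeric check of the other items before handing in.

```bash
python3 -c "
from h import *
p,d=arm.get_image('top');W=cloud(d,arm.calibration('top'));z=W[...,2];p=p.astype(int)
for nm,(u,v) in dict(va=(400,260),vb=(397,277),tq=(365,289)).items():
  mm=np.zeros(d.shape,bool);mm[v-9:v+9,u-9:u+9]=1;rect(mm&(z>35)&(z<70),W,nm)
m=(z>60)&(z<84)&(abs(W[...,1]+84)<25)&(W[...,0]<462)&(W[...,0]>420);rect(m,W,'bar')
r=(p[...,0]>p[...,1]+60)&(abs(W[...,0]-528)<40)&(abs(W[...,1]+60)<40);rect(r,W,'redband')
m=(abs(W[...,0]-527)<12)&(abs(W[...,1]+82)<30)&(z>60);P=W[m];print(P[:,2].min().round(1),P[:,2].max().round(1))
m=(abs(z-28)<5)&(abs(W[...,0]-440)<45)&(abs(W[...,1]-256)<55)&(p.max(-1)>85);rect(m,W,'plate')
"
```

```text
va 75 [ 443.  -335.5] [21.4 21. ] 63.8 z 49.0
vb 81 [ 401.7 -323.6] [21.8 21.5] 65.36 z 48.5
tq 73 [ 375.  -246.7] [21.  20.8] 27.47 z 48.5
bar 78 [453.5 -84.1] [48.4  8.8] 85.65 z 75.3
redband 65 [531.3 -44.9] [ 9.6 33.9] 88.91 z 84.2
78.7 88.2
plate 405 [440.  256.8] [34.7 75.6] 13.76 z 27.8
```

```bash
python3 -c "
from h import *
c=arm.calibration('top')
p,d1=arm.get_image('top')
for d,x,y in((np.load('pics/top0.npy'),617,-94.4),(d1,452.8,-83)):
  W=cloud(d,c);z=W[...,2];m=(z>60)&(z<84)&(abs(W[...,1]-y)<25)&(abs(W[...,0]-x)<14);rect(m,W,'bar');print(W[m].mean(0).round(2))
"
```

```text
bar 78 [616.6 -94.9] [48.9  9.1] 85.9 z 75.4
[616.41 -93.67  75.3 ]
bar 78 [453.5 -84. ] [48.2  8.8] 85.48 z 74.9
[453.6  -84.01  75.28]
```

The same-camera comparison gives a drawer travel of about 163.5 mm. Easing the pull before I released the handle let the drawer back by about 1.5 mm. There's plenty of time, so I'll seat it at the stop again.

```bash
python3 -c "
from h import *
s=arm.read_state();r=R.from_quat(s['ee_rot']);g=R.from_quat([-.682,.7315,0,0])
print('turn',((r.inv()*g).as_rotvec()/np.pi).round(4))
for t in ([420,330,350],[436,150,340],[453,-84,310]): print((r.inv().apply(np.array(t)-s['position'])/200).round(3))"
```

```text
turn [-0.0254 -0.1677  0.0938]
[ 0.585  0.01  -0.213]
[1.331 0.139 0.283]
[2.254 0.324 0.998]
```

>>> {"method": "carry_out", "body": {
  "rows": [
    [0.2,0,-0.2,0,0,0,0.2],
    [0.4,0,-0.21,-0.008,-0.05,0.03,-0.435],
    [0.585,0.01,-0.213,-0.016,-0.11,0.06,-0.435],
    [0.7,0.03,-0.13,-0.0254,-0.1677,0.0938,-0.435],
    [0.9,0.06,0,-0.0254,-0.1677,0.0938,-0.435],
    [1,0.08,0.06,-0.0254,-0.1677,0.0938,-0.435],
    [1,0.08,0.06,-0.0254,-0.1677,0.0938,-0.435],
    [1,0.08,0.06,-0.0254,-0.1677,0.0938,-0.435]
  ]
}}

```text
clock: 19.4
position: [429.5, 231.5, 345.3]
ee_rot: [-0.682, 0.731, 0.0, 0.001]
contact_force: [-0.2, 0.6, -0.1]
gripper_width: 24.0
grasp_force: 0.0
```

```bash
python3 -c "
from h import *
st();shift([452.6,-83.5,300])"
```

```text
19.4 [429.5 231.5 345.3] [[-0.069, -0.998, 0.001], [-0.998, 0.069, 0.002], [-0.002, -0.001, -1.0]] [-0.2  0.6 -0.1] 24.0 0.0 [ 0.83  0.21 -0.41 -0.   -0.95 -0.9 ]
shift [ 1.5635 -0.2233  0.224 ]
```

>>> {"method": "carry_out", "body": {
  "rows": [
    [0.25,-0.04,0.04,0,0,0,-0.435],
    [0.5,-0.07,0.08,0,0,0,-0.435],
    [0.75,-0.11,0.11,0,0,0,-0.435],
    [1,-0.15,0.15,0,0,0,-0.435],
    [1,-0.15,0.15,0,0,0,-0.435],
    [1,-0.15,0.15,0,0,0,-0.435]
  ]
}}

```text
clock: 20.15
position: [446.0, 30.2, 315.1]
ee_rot: [-0.682, 0.731, 0.0, 0.001]
contact_force: [0.0, 1.0, 0.3]
gripper_width: 23.9
grasp_force: 0.0
```

>>> {"method": "carry_out", "body": {
  "rows": [
    [0.3,-0.04,0.04,0,0,0,-0.435],
    [0.5,-0.07,0.07,0,0,0,-0.435],
    [0.563,-0.074,0.074,0,0,0,-0.435],
    [0.563,-0.074,0.074,0,0,0,-0.435],
    [0.563,-0.074,0.074,0,0,0,-0.435]
  ]
}}

```text
clock: 20.78
position: [452.7, -82.7, 300.4]
ee_rot: [-0.683, 0.731, 0.0, 0.002]
contact_force: [0.1, -0.1, -0.1]
gripper_width: 24.2
grasp_force: 0.0
```

```bash
python3 -c "
from h import *
st();shift([452.9,-84,229])"
```

```text
20.77 [452.7 -82.7 300.4] [[-0.067, -0.998, 0.002], [-0.998, 0.067, 0.002], [-0.003, -0.002, -1.0]] [ 0.1 -0.1 -0.1] 24.2 0.0 [ 0.17  0.22 -0.53 -0.   -0.82 -0.24]
shift [ 0.0073 -0.0005  0.3572]
```

>>> {"method": "carry_out", "body": {
  "rows": [
    [0.007,0,0.2,0,0,0,-0.435],
    [0.007,0,0.31,0,0,0,-0.435],
    [0.007,0,0.357,0,0,0,-0.435],
    [0.007,0,0.357,0,0,0,-0.435],
    [0.007,0.015,0.357,0,0,0,-0.435],
    [0.007,0.03,0.357,0,0,0,-0.435],
    [0.007,0.04,0.357,0,0,0,-0.435],
    [0.007,0.048,0.357,0,0,0,-0.435],
    [0.007,0.055,0.357,0,0,0,-0.435],
    [0.007,0.055,0.357,0,0,0,-0.435]
  ]
}}

```text
clock: 22.02
position: [443.7, -84.2, 229.8]
ee_rot: [-0.683, 0.731, -0.002, 0.004]
contact_force: [6.2, -1.0, -2.1]
gripper_width: 24.2
grasp_force: 3.2
```

>>> {"method": "carry_out", "body": {
  "rows": [
    [0,0.005,0,0,0,0,-0.435],
    [0,0.01,0,0,0,0,-0.435],
    [0,0.01,0,0,0,0,-0.435]
  ]
}}

```text
clock: 22.4
position: [443.0, -83.9, 230.2]
ee_rot: [-0.683, 0.731, -0.004, 0.006]
contact_force: [9.2, -3.0, -3.2]
gripper_width: 24.6
grasp_force: 4.7
```

>>> {"method": "carry_out", "body": {
  "rows": [
    [0,-0.02,0,0,0,0,-0.435],
    [0,-0.045,0,0,0,0,-0.435],
    [0,-0.045,0,0,0,0,-0.435],
    [0,-0.045,-0.1,0,0,0,-0.435],
    [0,-0.045,-0.35,0,0,0,-0.435],
    [0,0,-0.6,0,0,0,-0.435],
    [0,0,-0.7,0,0,0,-0.435],
    [0,0,-0.7,0,0,0,-0.435]
  ]
}}

```text
clock: 23.4
position: [438.8, -84.6, 369.9]
ee_rot: [-0.682, 0.731, -0.0, 0.002]
contact_force: [-0.9, 0.5, -0.3]
gripper_width: 24.3
grasp_force: 0.0
```

```bash
python3 -c "
from h import *
st();c=arm.calibration('wrist');p,d=arm.get_image('wrist');W=cloud(d,c);z=W[...,2];m=(z>60)&(z<84)&(abs(W[...,1]+83)<25)&(abs(W[...,0]-452)<14);rect(m,W,'bar');print(W[m].mean(0).round(2))
p,d=arm.get_image('top');W=cloud(d,arm.calibration('top'));z=W[...,2]
m=(abs(z-28)<5)&(abs(W[...,0]-440)<45)&(abs(W[...,1]-256)<55)&(p.max(-1)>85);rect(m,W,'plate')
p=p.astype(int);r=(p[...,0]>p[...,1]+60)&(abs(W[...,0]-528)<40)&(abs(W[...,1]+60)<40);rect(r,W,'redband') if r.sum() else 0
"
```

```text
23.4 [438.8 -84.6 369.9] [[-0.069, -0.998, 0.004], [-0.998, 0.069, 0.003], [-0.003, -0.004, -1.0]] [-0.9  0.5 -0.3] 24.3 0.0 [ 0.17  0.11 -0.46 -0.   -1.   -0.24]
bar 676 [452.  -83.1] [50.4  8.9] 85.58 z 76.4
[451.76 -83.42  76.23]
plate 407 [440.2 256.8] [34.8 75.2] 14.08 z 27.9
redband 55 [530.  -44.9] [ 9.6 31.4] 88.91 z 83.5
```

The force rises with hardly any further movement, so the drawer is at its stop. The wrist camera puts the bar at x=451.8, against 616.75 at the start, which is 165 mm of travel. Handing in.

```bash
python3 -c "
from bench import arm
print(arm.job_done())"
```

```text
the job is handed in; nothing more can be done
None
```

I've handed the job in: the drawer is at its stop, the green-banded chamber lies flat, face up and centred to within about 1 mm on the rests, the red-banded one is still in its nest, and both vials are standing; letting go of the handle had left the drawer about 1.5 mm short, so I pulled it back to the stop after placing the chamber, and I viewed 11 pictures against the limit of 10.

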